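Cap and lock a filter holder with the pin spanner

TASK

Close up the steel filter holder: set the cap down in its pocket so that its two lugs drop fully into the two notches and let go of it, then take the pin spanner off its saddle, put both pins well down into the two holes of the lock ring before turning anything, and with the spanner turn the ring clockwise (seen from above) as far as it goes. Lift the spanner out and hang it back upright over its saddle as it was, and do not disturb the dishes, bottle and beaker standing nearby.

Things in the scene. Friction and masses are not known exactly. Their poses are not given: they have to be found in the camera images.
- holder: Fixed round steel filter holder, 108 mm across, on a grey 130 x 130 x 12 mm plate; origin on the bench under its centre. Pocket in its top: 54 mm in diameter, floor at z = 46 mm, rim at 56 mm, with two notches along the holder's +x and -x, 16 mm wide, reaching 36 mm from the axis, as deep as the pocket. The lock ring lies on the rim. Pipe stubs along +x and -x at z = 25 mm, to 83 mm from the axis.
- seat (a point): Centre of the pocket's floor, 46 mm above the holder's origin, axes as the holder's. A seated cap has its origin here and its x axis along the holder's x, either way round.
- lock_ring (a joint): Turn of the steel lock ring on the holder, rad: 0 open stop, growing clockwise seen from above, 1.1 closed stop (locked above 0.95). Starts at 0 to 0.3, stays where left; turning takes about 0.2 N m. Ring 112 mm outer, 72 mm inner diameter, 14 mm thick, its top 70 mm above the bench. At value q its two holes lie along the holder's +x and -x turned clockwise by q.
- hole_a (a point): Mouth of one of the ring's two round through holes, 12 mm in diameter, 46 mm from the ring's axis; at the ring's top face, z up, turns with the ring.
- hole_b (a point): Mouth of the other hole, 92 mm from the first; z up. The ring also has two inward tabs, 6 mm thick, to 27.5 mm from its axis, 52 degrees wide: they leave the notches free while the ring is open and pass 2 mm over the seated cap's lugs as it turns, but jam on a lug that is not down in its notch.
- cap: Loose keyed cap, 0.18 kg: steel disc 50 mm in diameter, 12 mm thick; two lugs along its +x and -x, 12 mm wide, 8 mm high from the underside, reaching 33.5 mm from the axis; a black flat grip on top, 30 mm in x, 12 mm thick in y, from 12 to 50 mm above the underside. Origin at the centre of the underside, z up. Starts on the bench.
- spanner: Loose pin spanner, 0.3 kg, an upside-down U: steel crossbar 106 mm in x, 20 in y, 12 thick; origin at the centre of its underside, z up. Legs 14 x 14 mm at x = +46 and -46 go 36 mm down to flat shoulders, each with a pin 8 mm in diameter, 12 mm long. Black flat grip on top, 32 mm in x, 12 in y, z = 12 to 52 mm. Pins fully in: shoulders on the ring, crossbar 10 mm over the cap. Same either way.
- pin_a (a point): Centre of the end face of the spanner's pin at x = +46 mm, 48 mm below its origin; axes as the spanner's.
- pin_b (a point): Centre of the end face of the other pin, at x = -46 mm, 48 mm below the origin; axes as the spanner's.
- rest: Fixed white saddle; origin on the bench, z up. Block 60 mm in x, 38 in y, 60 high, on a 75 x 90 x 8 mm foot; two 8 mm high ridges along x leave a groove 26 mm wide on top. The spanner hangs astride: crossbar lying in the groove along the rest's x (spanner origin centred, 60 mm above the rest's), a leg beyond each end of the block, pins clear of the bench. It starts so.
- dishes: Bystander: stack of pink culture dishes, 90 mm in diameter, 75 mm high; origin under its centre.
- reagent: Bystander: white plastic bottle with a blue cap, 56 mm in diameter, 120 mm high; origin under its centre.
- beaker: Bystander: white open beaker, 60 mm in diameter, 70 mm high; origin under its centre.
Things that resemble listed ones, but are neither listed nor needed, are in the scene too. Leave any green look-alike of the cap alone.

How it is judged:
By the outcome, as a careful person would: the job done as asked, in the order asked, and still so for the second after the job is handed in, with the robot touching nothing.
It also fails if it takes over 64 s, if anything falls off the work surface, if the arm or the gripper's body presses on something with over 40 N, if the wrist force passes 120 N, or if a joint passes its speed limit or range.

ROBOT

A 6-joint arm with a two-finger parallel gripper is mounted at the origin on the work surface. World frame = base frame: x ahead of the robot, y to its left, z up, the work surface at z = 0. Lengths are in m, angles in degrees, forces in N, time in s.
With the tool pointing down it reaches from about 0.3 to 0.75 m from the base axis. Payload 8.5 kg.
Tool frame: the origin (TCP) lies midway between the tips of the shut fingers; the grasp point (between the pads) lies 19 mm behind it; z points along the fingers, y is the line along which they close (so a half turn about z gives the same grasp; the last joint's range is limited). The gripper opens to 85 mm and grips with 20 to 120 N. Pads are 22 mm wide; open, the fingers measure 114 mm over their backs; the gripper's body (76 mm by 85 mm) begins 54 mm behind the grasp point. The pads swing forward as they close: fully open they stand 13 mm farther back than shut.
Start: joints at [54.758, 21.807, 74.336, -0, 83.858, -12.336], TCP at [0.214, 0.507, 0.207] pointing down, gripper open.
Joint ranges: [-178.18, 178.18], [-50.72, 133.34], [12.68, 142.11], [-81.47, 261.47], [9.98, 163.14], [-165.26, 165.26]. Speed limits (degrees/s): [136.94, 136.94, 180, 180, 180, 180].

INTERFACE

Orientations are given as a 3x3 rotation matrix whose columns are the frame's x, y, z axes.
In Python, from rig import env, viewer, recognise, pinpoint gives the robot as it stands.
- The arm moves only by the tool move_arm, never from a script. Its argument "plan" is text: rows parted by semicolons, each of 7 numbers parted by spaces: the shift along the tool's x, y, z in m, then the turn, a rotation vector about the tool's x, y, z in rad, then the finger opening in m, from 0 to 0.0854. A call has 1 to 12 rows; each row shifts and turns the commanded pose from where the row before left it, along the tool's axes as they then stand; what a row does not reach is not made up. A row lasts 1/8 s, in which the tool goes at most 62.5 mm and 10.7 degrees, less where a joint would pass 70% of its speed; a pose out of reach is approached as far as the arm can. A call is refused whole if a number of a shift passes 0.0625 or a number of a turn 0.188, either way. A call with a gripper value outside its range is refused whole. The fingers move at their own pace and stop on an object; "grip_force" is the grip in N (left out, the last holds). Time passes only in rows, so rows that do not move let the fingers close. It gives the time, the measured TCP pose, the force, the opening and the grip force at its end, in the units of the state.
- env.observe(): the state, without advancing time (a new reading comes with each control period).
- viewer.get_image(name): name is "side" or "top"; returns (picture, depth): 384x512x3 uint8, red, green, blue; 384x512 float32, m along the optical axis (not along the pixel's ray), 0 where there is no reading.
- viewer.calibration(name): a dict with "fx", "fy", "cx", "cy" (pixels), "R" (3x3) and "t" (3): a world point X has camera coordinates R X + t. Camera axes: x right, y down, z forward; pixel columns grow to the right and rows downward; lengths in m; the calibration is good to about 2 mm. A picture is of the moment at which its call begins. calibration takes no time and is no camera call.
- env.close_job(): hands the job in; it is judged then, once.
Trained networks look in the newest picture that a camera, given by its name, has taken for a name from the list of things; names that differ only in an ending like _2 or _b are one class to them, and where a whole thing is asked for, a point or a joint stands for the part that bears it (a point fixed in the world has none). Each returns a list of dicts, best first, with "conf" (0 to 1); they miss things now and then, are a little off and sometimes report something else, mostly with a low value. They report only what shows in the picture. A call takes as long as a camera call. They do not tell look-alikes from the thing itself.
- recognise(camera, name): "extent" ([centre column, centre row, width, height] in pixels, round what is visible of it).
- pinpoint(camera, name): "pixel" ([column, row] in pixels: a listed point, or the origin of a listed thing).
The state is a dict: "time_s": time; "q": joint angles; "qvel": joint speeds; "joint_efforts": joint torques, N m; "position": TCP position; "tool_rot": TCP orientation; "ft_force": force on the tool from outside, world axes, zero at the start; "wrist_torque": the same for the moment, N m; "grip_width": finger opening in m; "gripper_force": force on a finger pad.
Only numpy, scipy, OpenCV 4.12 (cv2) and the standard library are available. Lean on these libraries where they do the work, as an engineer would, in place of code of your own. Each camera call takes 0.05 s, during which the arm holds its last target. There are 200 camera calls.

## Working session

There is one attempt and no reset: what is moved stays moved. The work goes in short steps, Python scripts to look and compute and a tool call to move; the robot and the scene stay as the last step left them, time stands still between calls to the robot, and variables do not carry over. Pictures are saved under pics/ and viewed, at most 10 in all, crops included, and the job is handed in when it is done.

Besides the shell and the picture viewer there is one more tool, called after "Emit:" as name(argument=value, ...) on one line, values as JSON. move_arm: Moves the arm, as the interface text tells. Its arguments: {"type":"object","properties":{"plan":{"type":"string"},"grip_force":{"type":"number"}},"required":["plan"]}

```bash
ls; mkdir -p pics
python3 - <<'E'
from rig import env,viewer,recognise,pinpoint
import cv2
s=env.observe();print(s)
for c in("top","side"):
    p,d=viewer.get_image(c);cv2.imwrite(f"pics/{c}0.png",p[:,:,::-1])
    k=viewer.calibration(c);print(c,k)
    for n in("holder","seat","hole_a","cap","spanner","pin_a","rest","dishes","reagent","beaker"):
        print(n,[(x["pixel"],x["conf"]) for x in pinpoint(c,n)][:4])
E
```

```text
pics
{'time_s': 0.0, 'q': array([ 5.47570372e+01,  2.18408116e+01,  7.43856742e+01, -1.96890585e-03,
        8.38565280e+01, -1.23351056e+01]), 'qvel': array([ 0.01771533,  0.01898008,  0.00110036, -0.01942713,  0.08745349,
        0.01192851]), 'joint_efforts': array([ 2.49130435e-04, -4.48449111e+01, -2.31273258e+01, -2.32157463e-04,
        4.90624530e-03,  1.11353793e-05]), 'position': array([0.21389872, 0.50634556, 0.20640805]), 'tool_rot': array([[-9.21133365e-01,  3.89246287e-01, -8.08155133e-04],
       [ 3.89247028e-01,  9.21132620e-01, -1.20302061e-03],
       [ 2.76146751e-04, -1.42271440e-03, -9.99998950e-01]]), 'ft_force': array([-0.87257385,  0.61389339, -0.60506373]), 'wrist_torque': array([ 0.00734915, -0.06107959,  0.02367209]), 'gripper_force': 0.0, 'grip_width': 0.08551903400272175}
top {'fx': 411.1917713455322, 'fy': 411.1917713455322, 'cx': 251.51288822893196, 'cy': 191.16404500621184, 'R': array([[-0.03037121, -0.99927907,  0.02277986],
       [-0.98352546,  0.02581377, -0.17891706],
       [ 0.17820004, -0.0278385 , -0.98360041]]), 't': array([0.00964674, 0.620
[... 471 characters left out ...]
92.67756903820649, 'R': array([[-0.92305352, -0.38447425, -0.01231866],
       [-0.20844466,  0.5268396 , -0.82400902],
       [ 0.32330021, -0.75803667, -0.56644275]]), 't': array([0.57044395, 0.18121598, 0.7138603 ])}
holder [([289.9, 223.3], 0.55)]
seat [([293.0, 211.5], 0.65), ([254.3, 163.5], 0.17)]
hole_a [([279.6, 189.5], 0.91), ([306.6, 208.2], 0.73)]
cap [([282.7, 311.7], 0.57), ([299.6, 275.8], 0.55), ([336.3, 179.1], 0.38), ([283.9, 189.9], 0.26)]
spanner [([339.8, 161.0], 0.9)]
pin_a [([324.7, 170.1], 0.76)]
rest [([338.9, 180.7], 0.84)]
dishes [([255.9, 164.4], 0.88), ([282.1, 311.7], 0.15)]
reagent [([168.4, 281.0], 0.71)]
beaker [([194.2, 204.3], 0.78), ([334.3, 178.6], 0.21)]
```

Run:
```python
import cv2
for c,b in(("top",(110,100,400,320)),("side",(130,130,410,350))):
    p=cv2.imread(f"pics/{c}0.png");x0,y0,x1,y1=b
    cv2.imwrite(f"pics/{c}0c.png",cv2.resize(p[y0:y1,x0:x1],None,fx=2.7,fy=2.7,interpolation=2))
```

```text
(no output)
```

View pics/top0c.png

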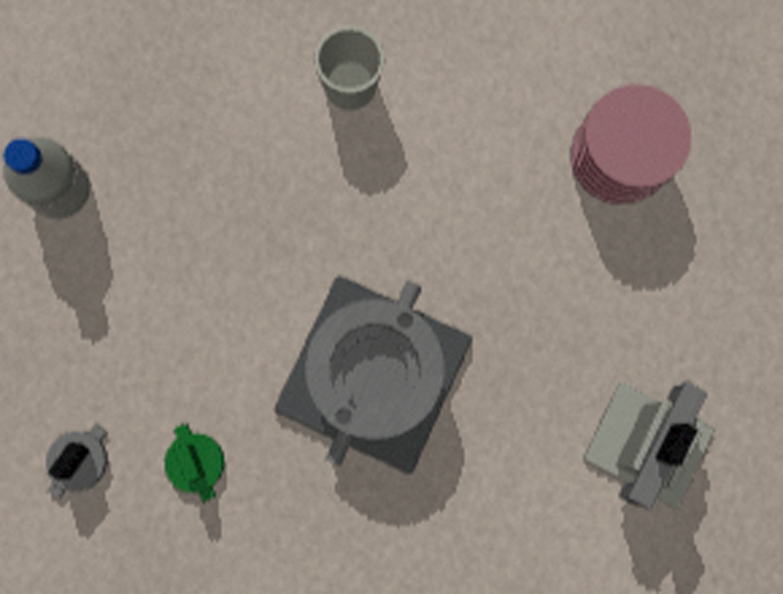

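View pics/side0c.png

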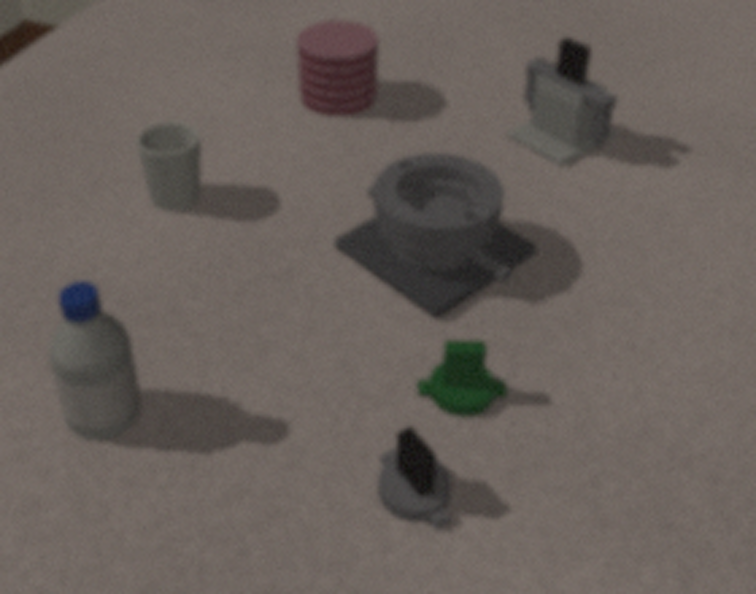

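The green look-alike is what the network called "cap" in the top view (180,276). The real cap is at about (138,271) top and (283,312) side. The holder is at (248,237) top, and the spanner's grip at (360,264) top. Next I'll measure from the depth clouds and by triangulation.

```bash
cat > h.py <<'E'
import numpy as np,cv2
from rig import env,viewer,recognise,pinpoint
def cloud(c):
    p,d=viewer.get_image(c);k=viewer.calibration(c)
    v,u=np.mgrid[:384,:512]
    X=np.stack([(u-k["cx"])/k["fx"]*d,(v-k["cy"])/k["fy"]*d,d],-1)
    return p,d,(X-k["t"])@k["R"]
def proj(c,X):
    k=viewer.calibration(c);q=np.asarray(X)@k["R"].T+k["t"]
    return np.stack([q[...,0]/q[...,2]*k["fx"]+k["cx"],q[...,1]/q[...,2]*k["fy"]+k["cy"]],-1)
def tri(a,b):
    P=[]
    for c in("top","side"):
        k=viewer.calibration(c);K=np.array([[k["fx"],0,k["cx"]],[0,k["fy"],k["cy"]],[0,0,1]])
        P.append(K@np.c_[k["R"],k["t"]])
    x=cv2.triangulatePoints(P[0],P[1],np.float64(a).reshape(2,1),np.float64(b).reshape(2,1))
    x=(x[:3]/x[3]).ravel();return x,np.r_[proj("top",x)-a,proj("side",x)-b]
def ray(c,px,z):
    k=viewer.calibration(c);d=k["R"].T@np.array([(px[0]-k["cx"])/k["fx"],(px[1]-k["cy"])/k["fy"],1]);o=-k["R"].T@k["t"]
    return o+d*(z-o[2])/d[2]
E
python3 - <<'E'
from h import *
np.set_printoptions(precision=4,suppress=True)
print(tri([238.1,253.2],[279.6,189.5]),tri([238.1,253.2],[306.6,208.2]),tri([258.4,219.3],[279.6,189.5]),tri([258.4,219.3],[306.6,208.2]))
for c,rc,rs in(("top",(128,262,152,286),(350,250,372,275)),("side",(270,285,300,325),(325,140,355,170))):
    p,d,W=cloud(c);np.savez(f"{c}.npz",p=p,W=W)
    dark=p.max(-1)<45
    for n,(a,b,e,f) in(("cap",rc),("span",rs)):
        m=np.zeros_like(dark);m[b:f,a:e]=dark[b:f,a:e]
        P=W[m];v,u=np.nonzero(m);z=P[:,2];zt=np.percentile(z,95)
        T=P[z>zt-.006]
        r=cv2.minAreaRect(T[:,:2].astype(np.float32)*1000)
        print(c,n,len(P),"px",u.mean(),v.mean(),"z",np.percentile(z,[5,50,90,98]),"top",T.mean(0),r)
    m=(abs(W[...,2]-.07)<.006); u0=proj(c,[0.5,0,0]) 
    A=ray(c,(247,238) if c=="top" else (293,205),.07)
    m&=np.linalg.norm(W[...,:2]-A[:2],axis=-1)<.075
    P=W[m];print(c,"ring",A,len(P),np.median(P[:,2]),P.mean(0),cv2.minEnclosingCircle(P[:,:2].astype(np.float32)*1000))
    print("bench",np.median(W[300:340,200:300,2]) )
E
```

```text
(array([0.5059, 0.0331, 0.1188]), array([ -4.1402, -12.2033,  15.574 ,   1.0206])) (array([0.4809, 0.0253, 0.0723]), array([ 0.1506,  0.6374, -0.8145, -0.1043])) (array([ 0.5562, -0.02  ,  0.0752]), array([-0.2769, -0.9628,  1.1738,  0.1769])) (array([ 0.53  , -0.0266,  0.0324]), array([  2.3002,  12.5839, -15.3771,  -3.3673]))
top cap 111 px 135.21621621621622 270.4144144144144 z [0.0219 0.049  0.0515 0.0529] top [0.4525 0.2543 0.0501] ((452.47052001953125, 254.36021423339844), (11.69385814666748, 27.721038818359375), 54.537139892578125)
top span 146 px 360.02054794520546 264.1506849315069 z [0.0802 0.1105 0.1132 0.1142] top [ 0.451  -0.2271  0.1216] ((445.5137939453125, -112.1904296875), (29.911273956298828, 259.18731689453125), 2.427945852279663)
top ring [0.5145 0.0054 0.07  ] 1187 0.0701206968522803 [0.5181 0.0024 0.07  ] ((518.3541870117188, 2.2560808658599854), 56.075016021728516)
bench 0.00035126439546629665
side cap 234 px 283.94017094017096 301.3376068376068 z [0.0165 0.0376 0.0506 0.0513] top [0.4518 0.2637 0.0559] ((390.57122802734375, 455.00042724609375), (19.893341064453125, 434.72552490234375), 17.8170223236084)
side span 123 px 341.6991869918699 152.6747967479675 z [0.0757 0.094  0.1089 0.1117] top [ 0.4522 -0.2254  0.1084] ((453.4472351074219, -226.57208251953125), (7.892890453338623, 30.573596954345703), 62.20956039428711)
side ring [0.512  0.0217 0.07  ] 753 0.06982383817053678 [0.5186 0.0083 0.0694] ((520.1162719726562, 2.9272921085357666), 57.16490173339844)
bench 0.0005392451436785926
```

Run:
```python
from h import *
np.set_printoptions(precision=4,suppress=True)
def ax(P):
    w,V=np.linalg.eigh(np.cov(P[:,:2].T));return np.degrees(np.arctan2(*V[::-1,1])),np.sqrt(w*12)
D={c:np.load(c+".npz") for c in("top","side")}
C=np.array([.5183,.0023])
for c in D:
    p=D[c]["p"];W=D[c]["W"];dark=p.max(-1)<60
    for n,x,z in(("cap",[.4525,.2543],.05),("span",[.452,-.2265],.112)):
        m=dark&(np.linalg.norm(W[...,:2]-x,axis=-1)<.03)&(abs(W[...,2]-z)<.005)
        print(c,n,m.sum(),W[m].mean(0),ax(W[m]),cv2.minAreaRect(W[m][:,:2].astype(np.float32)*1000))
    # crossbar
    m=~dark&(np.linalg.norm(W[...,:2]-[.452,-.2265],axis=-1)<.07)&(abs(W[...,2]-.072)<.004)
    print(c,"bar",m.sum(),W[m].mean(0),ax(W[m]),cv2.minAreaRect(W[m][:,:2].astype(np.float32)*1000))
    r=np.linalg.norm(W[...,:2]-C,axis=-1)
    m=(r<.1)&(abs(W[...,2]-.012)<.005);print(c,"plate",m.sum(),cv2.minAreaRect(W[m][:,:2].astype(np.float32)*1000))
    m=(r<.1)&(r>.059)&(W[...,2]>.02)&(W[...,2]<.045);Q=W[m][:,:2]-C
    a=np.degrees(np.arctan2(Q[:,1],Q[:,0]));print("stub",len(a),np.median(a[abs(a)<90]),np.median(a[abs(a)>90]%360),(abs(a)<90).sum())
    for n,x in(("dishes",(339,158)),("beaker",(237,131)),("reagent",(132,169))):
        if c=="top":print(n,ray(c,x,0))
    # holes: dark spots on ring
    if c=="top":
        px=proj(c,np.r_[C,.07]);print(px)
        g=p.mean(-1).astype(np.float32)
        th=np.radians(np.arange(0,360,4));P=np.c_[C[0]+.046*np.cos(th),C[1]+.046*np.sin(th),0*th+.07]
        uv=proj(c,P).astype(np.float32);val=cv2.remap(g,uv[None,:,0],uv[None,:,1],1)[0]
        print(dict(zip(np.arange(0,360,4).tolist(),val.round().astype(int).tolist())))
```

```text
top cap 80 [0.4521 0.2545 0.0498] (np.float64(145.33301039105183), array([0.0127, 0.0293])) ((452.1290588378906, 254.87196350097656), (12.463428497314453, 28.639013290405273), 56.232391357421875)
top span 90 [ 0.4506 -0.2298  0.1118] (np.float64(150.09212916468263), array([0.0117, 0.0319])) ((450.31475830078125, -230.40028381347656), (11.878182411193848, 31.439891815185547), 60.08979034423828)
top bar 419 [ 0.4498 -0.2292  0.0716] (np.float64(150.30375231257963), array([0.0299, 0.1124])) ((450.3604736328125, -231.2841033935547), (37.83770751953125, 106.18055725097656), 61.61052703857422)
top plate 1018 ((518.0919799804688, 2.2325973510742188), (129.94668579101562, 129.89002990722656), 63.59412384033203)
stub 125 -26.745284753831704 153.6679695517007 57
dishes [ 0.7073 -0.2258  0.    ]
beaker [0.7819 0.0216 0.    ]
reagent [0.6922 0.2761 0.    ]
[248.3936 236.2165]
{0: 107, 4: 106, 8: 103, 12: 105, 16: 104, 20: 103, 24: 104, 28: 104, 32: 107, 36: 107, 40: 107, 44: 109, 48: 107, 52: 109, 56: 108, 60: 110, 64: 108, 68: 110, 72: 110, 76: 110, 80: 108, 84: 107, 88: 108, 92: 106, 96: 107, 
[... 700 characters left out ...]
91172), array([0.0103, 0.0295])) ((453.0939636230469, 257.3013916015625), (10.037006378173828, 27.22501564025879), 54.44981002807617)
side span 24 [ 0.4513 -0.2258  0.1106] (np.float64(149.56894187580724), array([0.0081, 0.0285])) ((451.48114013671875, -226.5660400390625), (8.228145599365234, 27.177717208862305), 61.6048469543457)
side bar 149 [ 0.4509 -0.2262  0.0709] (np.float64(150.60448925570242), array([0.0279, 0.1112])) ((454.65399169921875, -229.98712158203125), (38.09963607788086, 104.93717193603516), 68.52597045898438)
side plate 922 ((519.8914794921875, 2.3039779663085938), (132.74044799804688, 130.4081268310547), 63.545169830322266)
stub 78 -22.27971850806535 150.16463241749483 12
```

```bash
cat > go.py <<'E'
import sys;from h import *
from scipy.spatial.transform import Rotation as Ro
# usage: go.py x y z yaw(of tool x, deg): shift in present tool axes, and rotvec
s=env.observe();R=s["tool_rot"];x,y,z,a=map(float,sys.argv[1:5])
a0=np.degrees(np.arctan2(R[1,0],R[0,0]))
c,q=np.cos(np.radians(a)),np.sin(np.radians(a));G=np.array([[c,q,0],[q,-c,0],[0,0,-1]])
np.set_printoptions(precision=4,suppress=True)
d=np.array([x,y,z])-s["position"]
print("t",s["time_s"],"pos",s["position"],"yaw",a0,"shift(now)",R.T@d,"shift(after turn)",G.T@d,"rot",Ro.from_matrix(R.T@G).as_rotvec(),"F",s["ft_force"],"M",s["wrist_torque"],"w",s["grip_width"],s["gripper_force"],"q6",s["q"][5])
E
python3 go.py .4523 .2550 .12 145.5
```

```text
t 1.2 pos [0.2141 0.5066 0.207 ] yaw 157.09129035018452 shift(now) [-0.3174 -0.139   0.087 ] shift(after turn) [-0.3388 -0.0724  0.087 ] rot [-0.     -0.      0.2023] F [-0.4421  0.645   0.1866] M [-0.0115 -0.0547 -0.0293] w 0.08529150222474802 0.0 q6 -12.335317129666327
```

Emit:
move_arm(plan="0 0 0 0 0 0.101 0.05; 0 0 0 0 0 0.101 0.05; -0.042 -0.009 0.011 0 0 0 0.05; -0.042 -0.009 0.011 0 0 0 0.05; -0.042 -0.009 0.011 0 0 0 0.05; -0.042 -0.009 0.011 0 0 0 0.05; -0.042 -0.009 0.011 0 0 0 0.05; -0.042 -0.009 0.011 0 0 0 0.05; -0.042 -0.009 0.011 0 0 0 0.05; -0.042 -0.009 0.011 0 0 0 0.05; 0 0 0 0 0 0 0.05; 0 0 0 0 0 0 0.05", grip_force=40)

```text
time_s: 2.7
position: [0.45, 0.2573, 0.1192]
tool_rot: [[-0.824, 0.566, -0.0], [0.566, 0.824, 0.0], [0.0, 0.0, -1.0]]
ft_force: [-0.4, 0.2, -0.1]
grip_width: 0.05
gripper_force: 0.0
```

```bash
python3 go.py .4523 .2550 .020 145.5
```

```text
t 2.7 pos [0.45   0.2573 0.1192] yaw 145.51246279775012 shift(now) [-0.0032 -0.0006  0.0992] shift(after turn) [-0.0032 -0.0006  0.0992] rot [ 0.0001 -0.0002  0.0002] F [-0.3536  0.22   -0.1289] M [-0.0191  0.0048  0.037 ] w 0.050023428648065624 0.0 q6 -38.860366499922186
```

Emit:
move_arm(plan="-0.003 -0.0005 0.03 0 0 0 0.05; 0 0 0.03 0 0 0 0.05; 0 0 0.025 0 0 0 0.05; 0 0 0.014 0 0 0 0.05; 0 0 0 0 0 0 0.05; 0 0 0 0 0 0 0.0; 0 0 0 0 0 0 0; 0 0 0 0 0 0 0; 0 0 0 0 0 0 0; 0 0 0 0 0 0 0; 0 0 0 0 0 0 0")

```text
time_s: 4.08
position: [0.4531, 0.2553, 0.0208]
tool_rot: [[-0.824, 0.566, 0.002], [0.566, 0.824, 0.001], [-0.001, 0.002, -1.0]]
ft_force: [-0.3, 2.5, 6.5]
grip_width: 0.0099
gripper_force: 41.2
```

```bash
python3 go.py .5183 .0023 .140 153.6;  python3 - <<'E'
from h import *
p,_,_=cloud("side");cv2.imwrite("pics/g1.png",cv2.resize(p[230:350,220:380][:,:,::-1],None,fx=4,fy=4,interpolation=2))
E
```

```text
t 4.075 pos [0.4531 0.2553 0.0208] yaw 145.51295496824338 shift(now) [-0.1972 -0.1714 -0.1193] shift(after turn) [-0.1709 -0.1976 -0.1192] rot [ 0.0018  0.0011 -0.1411] F [-0.3417  2.5028  6.54  ] M [ 0.3603  0.1034 -0.0036] w 0.009926073364827275 41.232778429985046 q6 -39.196424551226016
```

View pics/g1.png

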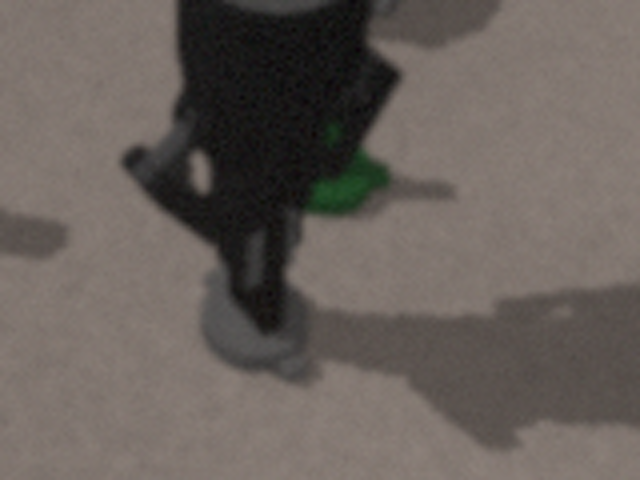

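The fingers hold the cap's grip, with the gripper at (255,290) in this crop. The grey disc sits flat below it and the green look-alike is untouched. Next I'll lift and carry it over the holder.

Emit:
move_arm(plan="0 0 -0.03 0 0 0 0; 0 0 -0.05 0 0 0 0; 0 0 -0.04 0 0 -0.07 0; 0 0 0 0 0 -0.071 0; -0.034 -0.039 0 0 0 0 0; -0.034 -0.039 0 0 0 0 0; -0.034 -0.039 0 0 0 0 0; -0.034 -0.039 0 0 0 0 0; -0.034 -0.039 0 0 0 0 0; 0 0 0 0 0 0 0; 0 0 0 0 0 0 0")

```text
time_s: 5.5
position: [0.5174, 0.005, 0.1396]
tool_rot: [[-0.896, 0.445, -0.001], [0.445, 0.896, 0.0], [0.001, -0.0, -1.0]]
ft_force: [-0.4, -0.8, -2.3]
grip_width: 0.0105
gripper_force: 40.3
```

```bash
python3 go.py .5183 .0023 .066 153.6;  python3 - <<'E'
from h import *
np.set_printoptions(precision=4,suppress=True)
T=env.observe()["position"]
for c in("top","side"):
    p,_,W=cloud(c);np.savez(c+"1.npz",p=p,W=W)
    cv2.imwrite(f"pics/{c}2.png",p[:,:,::-1])
    for n in("cap","seat"):
        print(c,n,[(x["pixel"],x["conf"]) for x in pinpoint(c,n)][:3])
    print("pred cap px",proj(c,np.r_[T[:2],T[2]-.02]))
    m=(np.linalg.norm(W[...,:2]-T[:2],axis=-1)<.06)&(W[...,2]<T[2]+.002)&(W[...,2]>T[2]-.028)
    if m.sum():print(c,m.sum(),W[m].min(0),W[m].max(0),W[m].mean(0))
a=cv2.imread("pics/side2.png")[110:250,220:400];b=cv2.imread("pics/top2.png")[160:300,160:340]
cv2.imwrite("pics/s2.png",cv2.resize(np.hstack([a,b]),None,fx=2.2,fy=2.2,interpolation=2))
E
```

```text
t 5.5 pos [0.5174 0.005  0.1396] yaw 153.57727620545876 shift(now) [-0.0021 -0.002   0.0736] shift(after turn) [-0.002  -0.002   0.0736] rot [-0.0002 -0.0015 -0.0004] F [-0.3783 -0.8471 -2.2895] M [ 0.0181 -0.0365  0.0603] w 0.010501514436410113 40.30182480812073 q6 -76.16027251872056
top cap [([182.8, 273.9], 0.88)]
top seat [([247.0, 239.1], 0.83), ([358.6, 247.1], 0.23)]
pred cap px [247.4817 234.9563]
top 6 [0.4847 0.0151 0.1211] [0.4872 0.0232 0.1295] [0.4862 0.0188 0.1262]
side cap [([299.0, 278.2], 0.96), ([295.0, 183.7], 0.65)]
side seat [([293.8, 209.8], 0.95)]
pred cap px [294.0104 182.6497]
side 290 [ 0.4868 -0.0193  0.1195] [0.5496 0.0309 0.1416] [0.5152 0.016  0.1297]
```

View pics/s2.png

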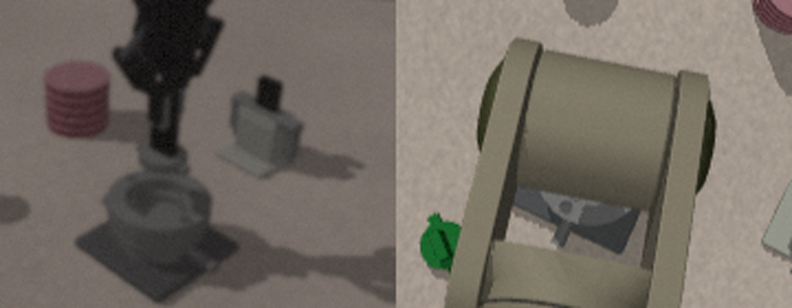

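The side view shows the cap level above the ring at about (295,183), with a lug visible in each direction. I'll check how it is offset in the hand from its extents.

Run:
```python
from h import *
np.set_printoptions(precision=4,suppress=True)
W=np.load("side1.npz")["W"];T=np.array([.5174,.005,.1396]);a=np.radians(153.6);A=np.array([[np.cos(a),np.sin(a)],[np.sin(a),-np.cos(a)]])
P=W.reshape(-1,3);P=P[(np.linalg.norm(P[:,:2]-T[:2],axis=1)<.045)&(P[:,2]>.116)&(P[:,2]<.138)]
u=(P[:,:2]-T[:2])@A.T
print(len(P),"u",np.sort(u[:,0])[[0,1,2,3,-4,-3,-2,-1]],"v",np.sort(u[:,1])[[0,1,2,-3,-2,-1]],"z",np.percentile(P[:,2],[2,50,98]))
l=abs(u[:,0])>.026
for s in(1,-1):
    m=l&(np.sign(u[:,0])==s);print(s,m.sum(),u[m].mean(0) if m.any() else 0, u[m].min(0),u[m].max(0))
# fit circle to disc top rim
m=(P[:,2]<.131)&(abs(u[:,0])<.024)
x=u[m]; f=lambda p:np.linalg.norm(x-p,axis=1)-.025
from scipy.optimize import least_squares
print("circle",least_squares(f,[0,0],loss="soft_l1",f_scale=.001).x,m.sum())
```

```text
270 u [-0.0333 -0.0329 -0.0328 -0.0319  0.0324  0.0328  0.033   0.0331] v [-0.0266 -0.0224 -0.0217  0.0257  0.0259  0.0261] z [0.1203 0.1305 0.1368]
1 25 [0.0303 0.0023] [ 0.0261 -0.0049] [0.0331 0.0074]
-1 8 [-0.0316  0.0035] [-0.0333 -0.002 ] [-0.0282  0.007 ]
circle [-0.0015 -0.0002] 125
```

Emit:
move_arm(plan="-0.002 -0.002 0.02 0 0 0 0; 0 0 0.02 0 0 0 0; 0 0 0.014 0 0 0 0; 0 0 0 0 0 0 0; 0 0 0.004 0 0 0 0; 0 0 0.004 0 0 0 0; 0 0 0 0 0 0 0")

```text
time_s: 6.68
position: [0.5189, 0.002, 0.078]
tool_rot: [[-0.896, 0.445, -0.0], [0.445, 0.896, 0.0], [0.0, -0.0, -1.0]]
ft_force: [-0.4, -0.4, -2.5]
grip_width: 0.0103
gripper_force: 40.3
```

```bash
python3 go.py .5186 .0024 .066 153.6
```

```text
t 6.675 pos [0.5189 0.002  0.078 ] yaw 153.59460236148104 shift(now) [0.0004 0.0002 0.012 ] shift(after turn) [0.0004 0.0002 0.012 ] rot [-0.     -0.0001 -0.0001] F [-0.4182 -0.3937 -2.4941] M [ 0.0103  0.043  -0.0522] w 0.010321162379728861 40.28782367706299 q6 -76.46168483459414
```

Emit:
move_arm(plan="0 0 0.003 0 0 0 0; 0 0 0.003 0 0 0 0; 0 0 0.002 0 0 0 0; 0 0 0.002 0 0 0 0; 0 0 0 0 0 0 0")

```text
time_s: 7.3
position: [0.5189, 0.002, 0.0679]
tool_rot: [[-0.896, 0.445, -0.0], [0.445, 0.896, 0.0], [0.0, -0.0, -1.0]]
ft_force: [-0.0, 0.2, -2.2]
grip_width: 0.01
gripper_force: 40.3
```

```bash
python3 go.py .5186 .0024 .066 153.6
```

```text
t 7.3 pos [0.5189 0.002  0.0679] yaw 153.5996911056399 shift(now) [0.0004 0.0002 0.0019] shift(after turn) [0.0004 0.0002 0.0019] rot [-0.0001 -0.0003 -0.    ] F [-0.0265  0.2057 -2.159 ] M [-0.0074 -0.0633  0.0104] w 0.0100338405190821 40.3018444776535 q6 -76.46437719039083
```

No contact on the way down, so the cap is inside the pocket and notches. I'll lower it the last bit, release and rise.

Emit:
move_arm(plan="0 0 0.001 0 0 0 0; 0 0 0.001 0 0 0 0; 0 0 0 0 0 0 0; 0 0 0 0 0 0 0.024; 0 0 0 0 0 0 0.024; 0 0 0 0 0 0 0.024; 0 0 -0.01 0 0 0 0.024; 0 0 -0.03 0 0 0 0.024; 0 0 -0.05 0 0 0 0.024; 0 0 0 0 0 0 0.024")

```text
time_s: 8.55
position: [0.5207, 0.0017, 0.16]
tool_rot: [[-0.896, 0.444, 0.008], [0.444, 0.896, -0.002], [-0.008, 0.002, -1.0]]
ft_force: [0.3, 0.3, -0.5]
grip_width: 0.0241
gripper_force: 0.0
```

```bash
python3 go.py .4505 -.2295 .15 150.2
```

```text
t 8.55 pos [0.5207 0.0017 0.16  ] yaw 153.60916903427366 shift(now) [-0.0398 -0.2383  0.0099] shift(after turn) [-0.054  -0.2355  0.01  ] rot [0.0021 0.0077 0.0595] F [ 0.2529  0.314  -0.5317] M [-0.0109  0.0085  0.0298] w 0.024084746997545838 0.0 q6 -76.46626665426753
```

Emit:
move_arm(plan="0 0 -0.01 0 0 0.06 0.04; -0.009 -0.039 0 0 0 0 0.04; -0.009 -0.039 0 0 0 0 0.04; -0.009 -0.039 0 0 0 0 0.04; -0.009 -0.039 0 0 0 0 0.04; -0.009 -0.039 0 0 0 0 0.04; -0.009 -0.039 0 0 0 0 0.04; 0 0 0 0 0 0 0.04; 0 0 0 0 0 0 0.04")

```text
time_s: 9.68
position: [0.4492, -0.2273, 0.1658]
tool_rot: [[-0.867, 0.498, -0.001], [0.498, 0.867, 0.001], [0.001, 0.0, -1.0]]
ft_force: [0.1, -0.3, -0.8]
grip_width: 0.0399
gripper_force: 0.0
```

```bash
python3 go.py .4505 -.2295 .08 150.2;  python3 - <<'E'
from h import *
np.set_printoptions(precision=4,suppress=True)
C=np.array([.5185,.0023])
for c in("top","side"):
    p,_,W=cloud(c);cv2.imwrite(f"pics/{c}3.png",p[:,:,::-1]);np.savez(c+"3.npz",p=p,W=W)
    r=np.linalg.norm(W[...,:2]-C,axis=-1)
    m=(r<.024)&(W[...,2]<.08);h=m&(W[...,2]>.04)
    P=W[h];A=np.c_[P[:,:2]-C,np.ones(len(P))];print(c,"disc",len(P),np.percentile(P[:,2],[10,50,90]),"plane",np.linalg.lstsq(A,P[:,2],rcond=None)[0])
    g=(r<.03)&(W[...,2]>.09);print("grip",g.sum(),W[g].mean(0),np.percentile(W[g][:,2],95) if g.any() else 0)
    print([(x["pixel"],x["conf"]) for x in pinpoint(c,"hole_a")][:3],[(x["pixel"],x["conf"]) for x in pinpoint(c,"cap")][:3])
a=cv2.imread("pics/side3.png")[150:270,220:360];b=cv2.imread("pics/top3.png")[180:300,180:320]
cv2.imwrite("pics/s3.png",cv2.resize(np.hstack([a,b]),None,fx=2.8,fy=2.8,interpolation=2))
E
```

```text
t 9.675 pos [ 0.4492 -0.2273  0.1658] yaw 150.15229561160083 shift(now) [-0.0023 -0.0013  0.0858] shift(after turn) [-0.0022 -0.0013  0.0858] rot [ 0.0004 -0.0008 -0.0008] F [ 0.1108 -0.3137 -0.7522] M [ 0.0283 -0.0407 -0.0292] w 0.03987504284167612 0.0 q6 -100.49813383209671
top disc 290 [0.0559 0.0583 0.0604] plane [-0.0033  0.0035  0.0583]
grip 81 [0.5169 0.0026 0.0959] 0.09869930118822239
[([259.5, 220.9], 0.59), ([239.4, 251.8], 0.55), ([247.1, 240.6], 0.54)] [([249.1, 237.9], 0.85), ([179.7, 272.3], 0.85)]
side disc 186 [0.0573 0.0596 0.0763] plane [0.0009 0.0612 0.0636]
grip 60 [0.5188 0.0049 0.0946] 0.09694540439649932
[([283.7, 187.9], 0.63), ([306.0, 209.4], 0.6)] [([292.3, 207.9], 0.79), ([296.5, 276.8], 0.72)]
```

View pics/s3.png

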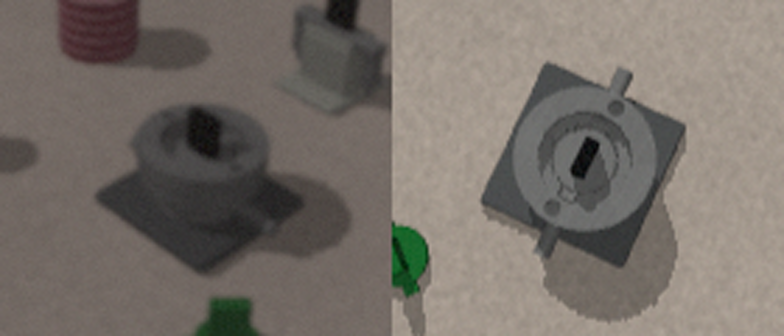

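The cap is seated: its disc top is level at 58.3 mm, its grip top is at 96 mm and the lugs sit in the notches. Now I'll grasp the spanner.

Emit:
move_arm(plan="-0.002 -0.001 0.03 0 0 0 0.04; 0 0 0.03 0 0 0 0.04; 0 0 0.016 0 0 0 0.04; 0 0 0.009 0 0 0 0.04; 0 0 0 0 0 0 0.04; 0 0 0 0 0 0 0; 0 0 0 0 0 0 0; 0 0 0 0 0 0 0; 0 0 0 0 0 0 0; 0 0 0 0 0 0 0", grip_force=80)

```text
time_s: 11.22
position: [0.4509, -0.2301, 0.082]
tool_rot: [[-0.867, 0.498, 0.001], [0.498, 0.867, -0.001], [-0.002, -0.0, -1.0]]
ft_force: [-1.6, 0.5, 5.7]
grip_width: 0.0087
gripper_force: 78.5
```

```bash
python3 go.py .4505 -.2295 .18 150.2;python3 - <<'E'
from h import *
np.set_printoptions(precision=4,suppress=True)
# hole angles from the clear top view: dark blob centroid on ring
D=np.load("top3.npz");g=D["p"].mean(-1).astype(np.float32);C=np.array([.5183,.0023])
s=np.arange(-.06,.0601,.0005);X,Y=np.meshgrid(C[0]+s,C[1]+s,indexing="ij")
uv=proj("top",np.stack([X,Y,0*X+.07],-1)).astype(np.float32);I=cv2.remap(g,uv[...,0],uv[...,1],cv2.INTER_CUBIC)
r=np.hypot(X-C[0],Y-C[1]);th=np.degrees(np.arctan2(Y-C[1],X-C[0]))
for t0 in(146,-34):
    m=(abs(r-.046)<.0095)&(abs((th-t0+180)%360-180)<14);w=np.clip(100-I,0,25)*m
    c=np.array([(w*X).sum(),(w*Y).sum()])/w.sum();print(t0,c,c-C,np.linalg.norm(c-C),np.degrees(np.arctan2(*(c-C)[::-1])))
E
```

```text
t 11.225 pos [ 0.4509 -0.2301  0.082 ] yaw 150.158012915411 shift(now) [ 0.0005  0.0003 -0.098 ] shift(after turn) [ 0.0007  0.0003 -0.098 ] rot [-0.0005  0.0019 -0.0007] F [-1.562   0.5395  5.7048] M [ 0.0063  0.2566 -0.0012] w 0.008710598149852238 78.54528307914734 q6 -100.60419724970008
146 [0.4815 0.0285] [-0.0368  0.0262] 0.04517775595208914 144.57038207079847
-34 [ 0.557 -0.023] [ 0.0387 -0.0253] 0.04625211779733113 -33.160562504032825
```

Emit:
move_arm(plan="0 0 -0.01 0 0 0 0; 0 0 -0.03 0 0 0 0; 0 0 -0.04 0 0 0 0; 0 0 -0.034 0 0 0.067 0; 0 0 0 0 0 0 0; 0 0 0 0 0 0 0")

```text
time_s: 11.98
position: [0.45, -0.2292, 0.1937]
tool_rot: [[-0.833, 0.554, -0.002], [0.554, 0.833, 0.002], [0.003, 0.0, -1.0]]
ft_force: [-1.0, 0.4, -4.4]
grip_width: 0.0085
gripper_force: 78.6
```

```bash
python3 go.py .5187 .0023 .19 146.3
```

```text
t 11.975 pos [ 0.45   -0.2292  0.1937] yaw 146.3850749479987 shift(now) [0.0709 0.2308 0.0039] shift(after turn) [0.0712 0.2307 0.0037] rot [ 0.0003 -0.0025  0.0015] F [-1.0248  0.3606 -4.4309] M [-0.028   0.0319  0.0101] w 0.00850575958918959 78.59090566635132 q6 -96.83188092708447
```

Emit:
move_arm(plan="0.012 0.038 0 0 0 0 0; 0.012 0.038 0 0 0 0 0; 0.012 0.038 0 0 0 0 0; 0.012 0.038 0 0 0 0 0; 0.012 0.038 0 0 0 0 0; 0.011 0.039 0 0 0 0 0; 0 0 0.02 0 0 0 0; 0 0 0 0 0 0 0; 0 0 0 0 0 0 0")

```text
time_s: 13.1
position: [0.5184, -0.0001, 0.1748]
tool_rot: [[-0.832, 0.555, -0.001], [0.555, 0.832, 0.0], [0.001, -0.0, -1.0]]
ft_force: [-0.5, -0.2, -2.5]
grip_width: 0.0091
gripper_force: 78.7
```

```bash
python3 go.py .5187 .0023 .16 146.3
python3 - <<'E'
from h import *
np.set_printoptions(precision=4,suppress=True)
s=env.observe();T=s["position"];R=s["tool_rot"]
for c in("top","side"):
    p,_,W=cloud(c);cv2.imwrite(f"pics/{c}4.png",p[:,:,::-1]);np.savez(c+"4.npz",p=p,W=W)
    L=(W.reshape(-1,3)-T)@R   # tool frame
    m=(abs(L[:,0])<.065)&(abs(L[:,1])<.02)&(L[:,2]>.012)&(L[:,2]<.056);u=L[m]
    print(c,len(u))
    if len(u)>5:print("x range",np.sort(u[:,0])[[1,3,-4,-2]])
    for sg in(1,-1):
        k=u[(u[:,0]*sg>.036)]
        if len(k)>3:print(sg,len(k),"mean",k.mean(0),"z98",np.percentile(k[:,2],98),"y",np.percentile(k[:,1],[3,97]))
    print([(x["pixel"],x["conf"]) for x in pinpoint(c,"pin_a")][:3],"pred",proj(c,T+R@[.046,0,.07]),proj(c,T+R@[-.046,0,.07]))
    print([(x["pixel"],x["conf"]) for x in pinpoint(c,"hole_a")][:3])
cv2.imwrite("pics/s4.png",cv2.resize(cv2.imread("pics/side4.png")[120:250,220:370],None,fx=4.5,fy=4.5,interpolation=2))
E
```

```text
t 13.1 pos [ 0.5184 -0.0001  0.1748] yaw 146.30546911195577 shift(now) [0.001  0.0022 0.0148] shift(after turn) [0.0011 0.0022 0.0148] rot [-0.0004 -0.0009  0.0001] F [-0.5049 -0.166  -2.5308] M [-0.0455 -0.0073  0.0303] w 0.009055456950268116 78.68554472923279 q6 -69.41892025027761
top 13
x range [0.0337 0.0353 0.0509 0.052 ]
1 9 mean [ 0.0459 -0.0026  0.0182] z98 0.034512856234614836 y [-0.0107  0.0084]
[] pred [238.074  253.8249] [261.3237 216.5203]
[([237.0, 254.2], 0.81)]
side 327
x range [-0.0555 -0.0548  0.0504  0.0505]
1 152 mean [0.0462 0.0033 0.0335] z98 0.05477717309261846 y [-0.0071  0.0099]
-1 103 mean [-0.046   0.004   0.0367] z98 0.054813325789800846 y [-0.0062  0.0097]
[([306.2, 197.4], 0.91), ([279.2, 178.1], 0.67)] pred [307.1895 196.3867] [281.7908 178.1148]
[([305.6, 210.3], 0.74), ([293.2, 210.5], 0.71), ([282.0, 187.9], 0.61)]
```

View pics/s4.png

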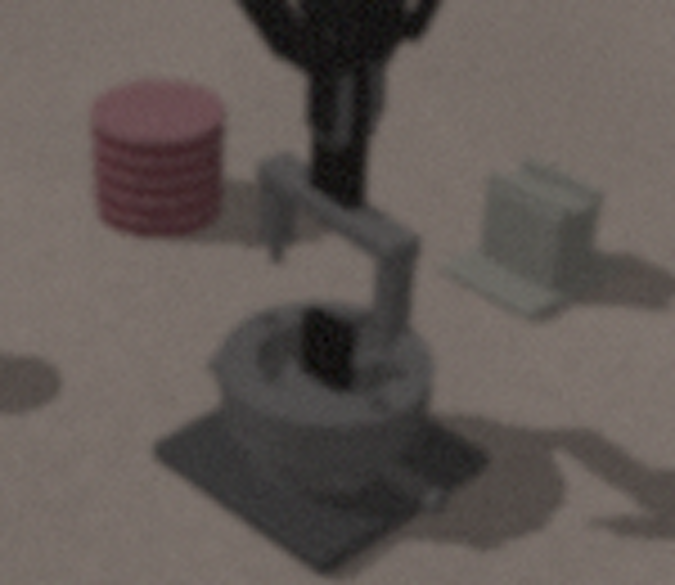

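The spanner hangs level over the ring, with its pins at about (306,197) and (280,178) in the side view. I'll check its lengthwise offset in the hand from the leg faces.

Run:
```python
from h import *
np.set_printoptions(precision=4,suppress=True)
s=env.observe();T=s["position"];R=s["tool_rot"]
W=np.load("side4.npz")["W"];L=(W.reshape(-1,3)-T)@R
m=(abs(L[:,0])<.065)&(abs(L[:,1])<.02)&(L[:,2]>.026)&(L[:,2]<.054);u=L[m]
b=np.arange(-.06,.061,.002);print(list(zip((b[:-1]*1000).round().astype(int).tolist(),np.histogram(u[:,0],b)[0].tolist())))
m=(abs(L[:,0])<.065)&(abs(L[:,1])<.012)&(L[:,2]>.056)&(L[:,2]<.071);u=L[m]
for sg in(1,-1):
    k=u[u[:,0]*sg>.03];print("pin",sg,len(k),k.mean(0),np.median(k,0),k.max(0))
k=(abs(L[:,0])<.065)&(abs(L[:,1])<.02)&(L[:,2]>.012)&(L[:,2]<.02);v=L[k];print("bar end",np.sort(v[:,0])[[0,2,5,-6,-3,-1]])
for n in("side3","top3"):
    c=n[:-1];g=np.load(n+".npz");print(c,"hole pred",proj(c,[.5187-.0383,.0023+.0255,.07]),proj(c,[.5187+.0383,.0023-.0255,.07]))
```

```text
[(-60, 0), (-58, 0), (-56, 4), (-54, 6), (-52, 4), (-50, 7), (-48, 4), (-46, 13), (-44, 32), (-42, 6), (-40, 0), (-38, 0), (-36, 0), (-34, 0), (-32, 0), (-30, 0), (-28, 0), (-26, 0), (-24, 0), (-22, 0), (-20, 0), (-18, 0), (-16, 0), (-14, 0), (-12, 0), (-10, 0), (-8, 0), (-6, 0), (-4, 0), (-2, 0), (0, 0), (2, 0), (4, 0), (6, 0), (8, 0), (10, 0), (12, 0), (14, 0), (16, 0), (18, 0), (20, 0), (22, 0), (24, 0), (26, 0), (28, 0), (30, 0), (32, 0), (34, 1), (36, 6), (38, 7), (40, 9), (42, 5), (44, 8), (46, 13), (48, 43), (50, 7), (52, 0), (54, 0), (56, 0), (58, 0)]
pin 1 16 [0.0454 0.0021 0.0631] [0.0458 0.0018 0.0631] [0.049  0.0065 0.0695]
pin -1 14 [-0.0475  0.0005  0.0624] [-0.0473  0.0008  0.063 ] [-0.0436  0.0055  0.0684]
bar end [-0.0563 -0.0534 -0.0497  0.0496  0.0499  0.0505]
side hole pred [305.633  209.5828] [280.8472 190.7035]
top hole pred [237.1103 254.1458] [259.4782 218.221 ]
```

Emit:
move_arm(plan="0.0032 0.0023 0.01 0 0 0 0; 0 0 0.015 0 0 0 0; 0 0 0.006 0 0 0 0; 0 0 0.002 0 0 0 0; 0 0 0.002 0 0 0 0; 0 0 0.001 0 0 0 0; 0 0 0 0 0 0 0")

```text
time_s: 14.28
position: [0.5171, 0.0039, 0.1392]
tool_rot: [[-0.832, 0.555, 0.0], [0.555, 0.832, 0.0], [-0.0, 0.0, -1.0]]
ft_force: [0.1, 0.2, -3.0]
grip_width: 0.0088
gripper_force: 78.7
```

```bash
python3 go.py .5187 .0023 .14 146.3
python3 - <<'E'
from h import *
np.set_printoptions(precision=4,suppress=True)
s=env.observe();T=s["position"];R=s["tool_rot"]
p,_,W=cloud("side");cv2.imwrite("pics/s5.png",cv2.resize(p[160:225,260:330][:,:,::-1],None,fx=8,fy=8,interpolation=2))
E
```

```text
t 14.275 pos [0.5171 0.0039 0.1392] yaw 146.32111047702872 shift(now) [-0.0022 -0.0005 -0.0008] shift(after turn) [-0.0022 -0.0005 -0.0008] rot [0.0001 0.0002 0.0004] F [ 0.0895  0.2041 -3.0111] M [-0.0178 -0.0094 -0.0183] w 0.00880863526626181 78.67729067802429 q6 -69.02122066311725
```

View pics/s5.png

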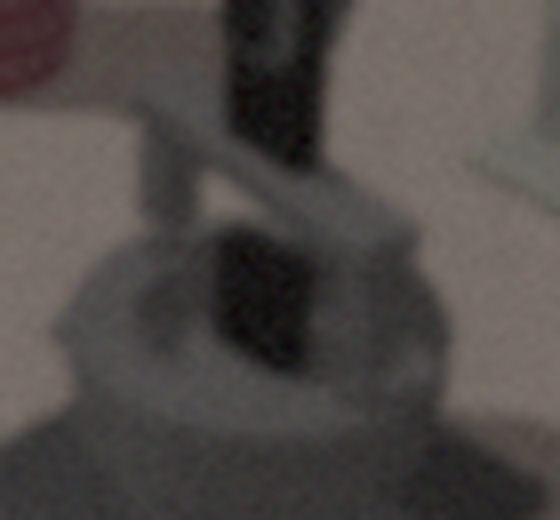

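The pin tips are at the ring's top face, both legs are over the holes and nothing is touching yet. I'll probe down.

Emit:
move_arm(plan="0 0 0.0015 0 0 0 0; 0 0 0.0015 0 0 0 0; 0 0 0 0 0 0 0")

```text
time_s: 14.7
position: [0.517, 0.0039, 0.1359]
tool_rot: [[-0.832, 0.555, -0.0], [0.555, 0.832, 0.0], [0.0, -0.0, -1.0]]
ft_force: [-0.4, -0.2, -3.2]
grip_width: 0.0092
gripper_force: 78.7
```

Emit:
move_arm(plan="0 0 0.002 0 0 0 0; 0 0 0.002 0 0 0 0; 0 0 0.002 0 0 0 0; 0 0 0.001 0 0 0 0; 0 0 0 0 0 0 0")

```text
time_s: 15.32
position: [0.5171, 0.0039, 0.129]
tool_rot: [[-0.832, 0.555, -0.0], [0.555, 0.832, 0.0], [0.0, -0.0, -1.0]]
ft_force: [0.0, -0.2, -3.9]
grip_width: 0.0089
gripper_force: 78.7
```

```bash
python3 go.py .5187 .0023 .128 146.3
```

```text
t 15.325 pos [0.5171 0.0039 0.129 ] yaw 146.322491647258 shift(now) [-0.0023 -0.0004  0.001 ] shift(after turn) [-0.0023 -0.0004  0.001 ] rot [-0.     -0.0002  0.0004] F [ 0.0423 -0.2175 -3.8712] M [-0.0281 -0.0044  0.0022] w 0.00894478698722086 78.70591521263123 q6 -69.02300990232847
```

Emit:
move_arm(plan="0 0.0002 0 0 0 0.06 0; 0 0.0002 0 0 0 0.08 0; 0 0.0002 0 0 0 0.08 0; 0 0.0002 0 0 0 0.08 0; 0 0 0 0 0 0 0")

```text
time_s: 15.95
position: [0.5177, 0.0046, 0.1291]
tool_rot: [[-0.632, 0.775, 0.0], [0.775, 0.632, 0.0], [-0.0, 0.0, -1.0]]
ft_force: [1.0, 0.9, -3.1]
grip_width: 0.0086
gripper_force: 78.7
```

```bash
python3 go.py .5187 .0023 .128 90.6
```

```text
t 15.95 pos [0.5177 0.0046 0.1291] yaw 129.18046893146652 shift(now) [-0.0024 -0.0007  0.0011] shift(after turn) [-0.0023  0.001   0.0011] rot [ 0.0003 -0.      0.6734] F [ 0.998   0.8551 -3.1238] M [ 0.1434 -0.0773  0.1059] w 0.008626296722440653 78.69022965431213 q6 -51.79785891409251
```

Emit:
move_arm(plan="0 0.0002 0 0 0 0.08 0; 0 0.0002 0 0 0 0.08 0; 0 0.0002 0 0 0 0.08 0; 0 0.0002 0 0 0 0.08 0; 0 0.0002 0 0 0 0.08 0; 0 0.0002 0 0 0 0.08 0; 0 0.0002 0 0 0 0.08 0; 0 0 0 0 0 0.05 0; 0 0 0 0 0 0 0; 0 0 0 0 0 0 0")

```text
time_s: 17.2
position: [0.519, 0.0051, 0.1291]
tool_rot: [[-0.075, 0.997, 0.001], [0.997, 0.075, -0.0], [-0.0, 0.001, -1.0]]
ft_force: [0.7, 1.4, -2.7]
grip_width: 0.0088
gripper_force: 78.8
```

```bash
python3 go.py .5187 .0023 .128 90.6
```

```text
t 17.2 pos [0.519  0.0051 0.1291] yaw 94.2802384252431 shift(now) [-0.0028 -0.0005  0.0011] shift(after turn) [-0.0028 -0.0004  0.0011] rot [0.0005 0.0001 0.0642] F [ 0.7117  1.4403 -2.6868] M [ 0.128  -0.2665  0.1486] w 0.008777272662979054 78.7513890786795 q6 -16.803554702533734
```

Emit:
move_arm(plan="0 0 0 0 0 0.03 0; 0 0 0 0 0 0.03 0; 0 0 0 0 0 0.02 0; 0 0 0 0 0 0 0")

```text
time_s: 17.7
position: [0.5189, 0.0051, 0.1291]
tool_rot: [[0.007, 1.0, 0.0], [1.0, -0.007, -0.0], [-0.0, 0.0, -1.0]]
ft_force: [1.6, 0.4, -3.4]
grip_width: 0.0085
gripper_force: 78.9
```

```bash
python3 go.py .5187 .0023 .128 90.6
```

```text
t 17.7 pos [0.5189 0.0051 0.1291] yaw 89.58449875904981 shift(now) [-0.0028 -0.0002  0.0011] shift(after turn) [-0.0028 -0.0003  0.0011] rot [ 0.0003  0.0001 -0.0177] F [ 1.572   0.424  -3.4391] M [ 0.1148 -0.3337  0.1871] w 0.008512200191404983 78.86474925326183 q6 -12.1074070728105
```

Emit:
move_arm(plan="0 0 0 0 0 0.025 0; 0 0 0 0 0 0.02 0; 0 0 0 0 0 0 0")

```text
time_s: 18.08
position: [0.5189, 0.0051, 0.1291]
tool_rot: [[0.052, 0.999, 0.0], [0.999, -0.052, -0.0], [-0.0, 0.0, -1.0]]
ft_force: [1.7, 0.4, -1.9]
grip_width: 0.009
gripper_force: 79.1
```

```bash
python3 go.py .5187 .0023 .128 90.6
```

```text
t 18.075 pos [0.5189 0.0051 0.1291] yaw 87.01092901255292 shift(now) [-0.0028 -0.0001  0.0011] shift(after turn) [-0.0028 -0.0002  0.0011] rot [ 0.0002  0.0001 -0.0626] F [ 1.7204  0.4337 -1.9334] M [ 0.2034 -0.3562  0.3171] w 0.009038553954722134 79.06421458348632 q6 -9.53114575789912
```

Emit:
move_arm(plan="0 0 0 0 0 0.02 0; 0 0 0 0 0 0.02 0; 0 0 0 0 0 0 0")

```text
time_s: 18.45
position: [0.5189, 0.0051, 0.1291]
tool_rot: [[0.092, 0.996, 0.0], [0.996, -0.092, -0.0], [-0.0, 0.0, -1.0]]
ft_force: [1.8, 0.9, -1.5]
grip_width: 0.0086
gripper_force: 80.4
```

```bash
python3 go.py .5187 .0023 .128 90.6
```

```text
t 18.45 pos [0.5189 0.0051 0.1291] yaw 84.74732969685304 shift(now) [-0.0029  0.0001  0.0011] shift(after turn) [-0.0028 -0.0002  0.0011] rot [ 0.0001  0.0002 -0.1021] F [ 1.7841  0.9228 -1.4978] M [ 0.1607 -0.3061  0.8995] w 0.008612165380927987 80.36685436964035 q6 -7.258255125927341
```

The torque jumped from 0.32 to 0.9 N m, so the ring is at its stop. I'll back off within the play and lift out.

Emit:
move_arm(plan="0 0 0 0 0 -0.03 0; 0 0 0 0 0 -0.03 0; 0 0 0 0 0 0 0")

```text
time_s: 18.82
position: [0.5188, 0.005, 0.1289]
tool_rot: [[0.032, 0.999, -0.0], [0.999, -0.032, 0.0], [0.0, -0.0, -1.0]]
ft_force: [1.9, 1.2, -3.3]
grip_width: 0.0086
gripper_force: 78.8
```

```bash
python3 go.py .5187 .0023 .128 90.6
```

```text
t 18.825 pos [0.5188 0.005  0.1289] yaw 88.15229371568395 shift(now) [-0.0027  0.      0.0009] shift(after turn) [-0.0027 -0.0001  0.0009] rot [-0.0003 -0.0001 -0.0427] F [ 1.9383  1.1602 -3.3365] M [ 0.1108 -0.3753  0.0323] w 0.008559462817051833 78.82565455511212 q6 -10.688226879518245
```

Emit:
move_arm(plan="0 0 -0.005 0 0 0 0; 0 0 -0.007 0 0 0 0; 0 0 -0.01 0 0 0 0; 0 0 -0.02 0 0 0 0; 0 0 -0.03 0 0 0 0; 0 0 0 0 0 -0.18 0; 0 0 0 0 0 -0.18 0; 0 0 0 0 0 -0.18 0; 0 0 0 0 0 -0.18 0; 0 0 0 0 0 -0.18 0; 0 0 0 0 0 -0.182 0; 0 0 0 0 0 0 0")

```text
time_s: 20.32
position: [0.5187, 0.0051, 0.2015]
tool_rot: [[-0.867, 0.499, 0.0], [0.499, 0.867, -0.0], [-0.0, -0.0, -1.0]]
ft_force: [-1.0, 1.1, -3.8]
grip_width: 0.0085
gripper_force: 78.8
```

```bash
python3 go.py .4509 -.2301 .19 150.16
```

```text
t 20.325 pos [0.5187 0.0051 0.2015] yaw 150.05695102948147 shift(now) [-0.0587 -0.2377  0.0115] shift(after turn) [-0.0583 -0.2378  0.0115] rot [-0.      0.     -0.0018] F [-1.026   1.1431 -3.761 ] M [ 0.0005 -0.0102 -0.0034] w 0.008468755735192611 78.77282738685608 q6 -72.5802480192199
```

Emit:
move_arm(plan="-0.01 -0.04 0 0 0 0 0; -0.01 -0.04 0 0 0 0 0; -0.01 -0.04 0 0 0 0 0; -0.01 -0.04 0 0 0 0 0; -0.01 -0.04 0 0 0 0 0; -0.008 -0.038 0 0 0 0 0; 0 0 0 0 0 0 0; 0 0 0 0 0 0 0")

```text
time_s: 21.32
position: [0.4507, -0.2297, 0.2012]
tool_rot: [[-0.866, 0.5, -0.0], [0.5, 0.866, 0.0], [0.0, 0.0, -1.0]]
ft_force: [-0.4, 1.1, -2.8]
grip_width: 0.0088
gripper_force: 78.9
```

```bash
python3 go.py .4509 -.2301 .15 150.16
python3 - <<'E'
from h import *
np.set_printoptions(precision=4,suppress=True)
s=env.observe();T=s["position"];R=s["tool_rot"]
p,_,W=cloud("side");L=(W.reshape(-1,3)-T)@R
m=(abs(L[:,0])<.065)&(abs(L[:,1])<.025)&(L[:,2]>.026)&(L[:,2]<.071);u=L[m]
for sg in(1,-1):
    k=u[u[:,0]*sg>.03];l=k[k[:,2]<.054];q=k[k[:,2]>.057];print(sg,len(l),"leg x90",np.percentile(l[:,0],90),"y",l[:,1].mean(),"pin",len(q),q.mean(0))
p,_,W=cloud("top");cv2.imwrite("pics/t6.png",cv2.resize(p[150:300,170:400][:,:,::-1],None,fx=3.4,fy=3.4,interpolation=2))
print([(x["pixel"],x["conf"]) for x in pinpoint("top","hole_a")][:3])
g=p.mean(-1).astype(np.float32);C=np.array([.5183,.0023]);th=np.radians(np.arange(0,360,3));P=np.c_[C[0]+.046*np.cos(th),C[1]+.046*np.sin(th),0*th+.07]
uv=proj("top",P).astype(np.float32);v=cv2.remap(g,uv[None,:,0],uv[None,:,1],1)[0]
print([(3*i,int(x)) for i,x in enumerate(v) if x<np.median(v)-12])
E
```

```text
t 21.325 pos [ 0.4507 -0.2297  0.2012] yaw 150.0208173637532 shift(now) [-0.0004 -0.0003  0.0512] shift(after turn) [-0.0004 -0.0003  0.0512] rot [ 0.0004 -0.0003 -0.0024] F [-0.4428  1.0506 -2.7762] M [-0.0211  0.0224  0.0103] w 0.008777560436220556 78.87620687484741 q6 -100.46845248351063
1 79 leg x90 0.050417727634181946 y 0.0038062384172448706 pin 13 [0.0443 0.0024 0.0636]
-1 67 leg x90 -0.041659621655041425 y 0.002940503550792381 pin 13 [-0.047   0.0013  0.0625]
[([267.5, 237.0], 0.79), ([248.2, 236.5], 0.46), ([251.1, 237.8], 0.25)]
[(81, 88), (84, 74), (87, 76), (90, 78), (93, 79), (96, 86), (264, 93), (267, 80), (270, 78), (273, 79), (276, 74), (279, 82)]
```

View pics/t6.png

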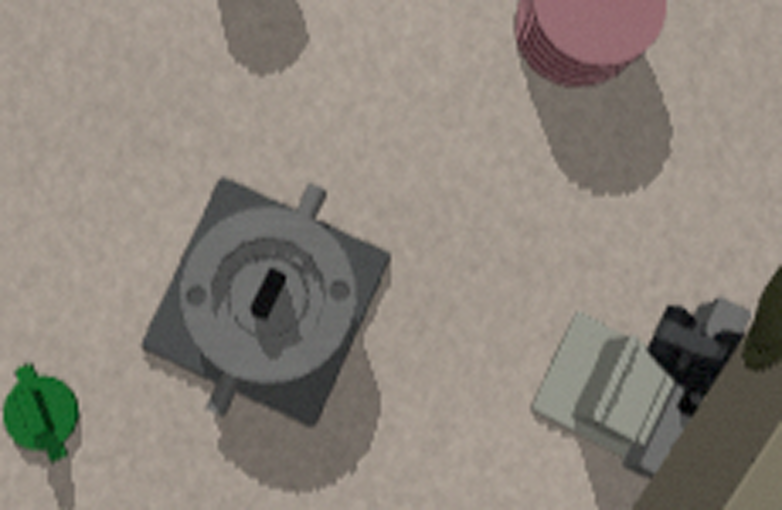

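The holes now lie at about 90° and 270°, against an expected 90.6° at the closed stop, so the ring is closed and the cap still sits. The spanner has not slipped in the hand. I'll lower it onto the saddle.

Emit:
move_arm(plan="-0.0004 -0.0003 0.03 0 0 0 0; 0 0 0.04 0 0 0 0; 0 0 0.025 0 0 0 0; 0 0 0.012 0 0 0 0; 0 0 0.006 0 0 0 0; 0 0 0.003 0 0 0 0; 0 0 0 0 0 0 0")

```text
time_s: 22.35
position: [0.4512, -0.2308, 0.0855]
tool_rot: [[-0.867, 0.498, 0.001], [0.498, 0.867, -0.001], [-0.001, -0.0, -1.0]]
ft_force: [0.6, 0.9, -2.3]
grip_width: 0.0085
gripper_force: 78.8
```

```bash
python3 go.py .4509 -.2301 .082 150.16
```

```text
t 22.35 pos [ 0.4512 -0.2308  0.0855] yaw 150.15984180814405 shift(now) [0.0006 0.0005 0.0035] shift(after turn) [0.0006 0.0005 0.0035] rot [-0.0002  0.001  -0.    ] F [ 0.6209  0.9164 -2.2876] M [-0.0367 -0.0003 -0.0368] w 0.008519435067026333 78.83458256721497 q6 -100.6571875296761
```

Emit:
move_arm(plan="0.0006 0.0005 0.002 0 0 0 0; 0 0 0.0015 0 0 0 0; 0 0 0 0 0 0 0; 0 0 0 0 0 0 0")

```text
time_s: 22.85
position: [0.4507, -0.2299, 0.082]
tool_rot: [[-0.867, 0.498, 0.0], [0.498, 0.867, -0.0], [-0.0, -0.0, -1.0]]
ft_force: [-2.5, 2.0, 4.9]
grip_width: 0.0088
gripper_force: 79.9
```

Contact comes at the original height with about 5 N upward. I'll release slowly and rise.

Emit:
move_arm(plan="0 0 0 0 0 0 0.02; 0 0 0 0 0 0 0.035; 0 0 0 0 0 0 0.035; 0 0 0 0 0 0 0.035; 0 0 -0.02 0 0 0 0.035; 0 0 -0.04 0 0 0 0.035; 0 0 -0.06 0 0 0 0.035; 0 0 -0.05 0 0 0 0.035; 0.03 0.045 0 0 0 0 0.035; 0.03 0.045 0 0 0 0 0.035; 0.03 0.045 0 0 0 0 0.035; 0 0 0 0 0 0 0.035")

```text
time_s: 24.35
position: [0.4393, -0.0653, 0.2519]
tool_rot: [[-0.87, 0.494, 0.001], [0.494, 0.87, 0.0], [-0.0, 0.0, -1.0]]
ft_force: [0.9, -0.2, -0.2]
grip_width: 0.0351
gripper_force: 0.0
```

Run:
```python
from h import *
np.set_printoptions(precision=4,suppress=True)
def ax(P):
    w,V=np.linalg.eigh(np.cov(P[:,:2].T));return np.degrees(np.arctan2(*V[::-1,1]))
I=[]
for c,b in(("top",(110,110,390,320)),("side",(130,120,410,330))):
    p,_,W=cloud(c);m=(p.max(-1)<60)&(np.linalg.norm(W[...,:2]-[.4505,-.2295],axis=-1)<.03)&(abs(W[...,2]-.112)<.005)
    print(c,m.sum(),W[m].mean(0),ax(W[m])) if m.sum()>5 else print(c,"hidden")
    I.append(p[b[1]:b[3],b[0]:b[2],::-1])
print(env.observe()["position"],env.observe()["time_s"])
cv2.imwrite("pics/end.png",cv2.resize(np.hstack(I),None,fx=1.42,fy=1.42,interpolation=2))
```

```text
top hidden
side 24 [ 0.4515 -0.2259  0.1102] 152.95886869103973
[ 0.4399 -0.068   0.2517] 24.45
```

View pics/end.png

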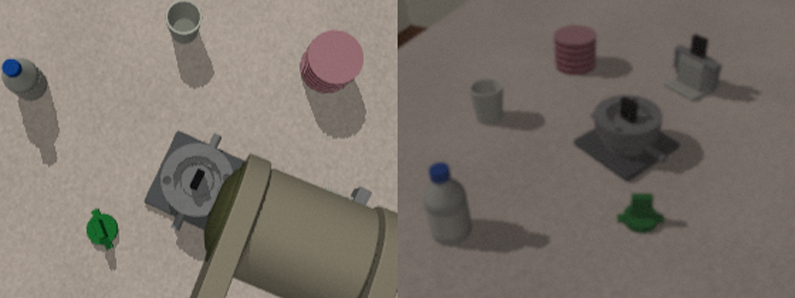

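The spanner hangs upright on the saddle as at the start (side view: 0.4515, -0.2259, 0.110, against 0.4513, -0.2258, 0.111 before). The cap is in the closed holder, and the dishes, bottle, beaker and green look-alike are undisturbed.

```bash
python3 -c "
from rig import env
print(env.close_job())"
```

```text
the job is handed in; nothing more can be done
None
```

The job is handed in at about 24.5 s: the cap is seated, the lock ring is turned to its closed stop, the spanner is back on its saddle, and the dishes, bottle and beaker look undisturbed in the final pictures.

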